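# Index the bush to the guard gate, draw the sagging bolt and hold the gate ajar

### The job

With the gate still shut and bolted, turn the index dial by its black wing handle one click, whichever way brings the brass bush to the nest at the gate, and let go of it in the click. Then take the gate's sagging bolt by its black ball knob, lift it over the keeper's bent-up lip while pulling it right back out of the keeper, and swing the spring-loaded gate about a hand's width open. Finish still gripping the knob and holding the gate ajar so that a workmate can reach the bush; keep both bushes seated in their nests and leave the brush on the bench alone.

Things in the scene. Friction and masses are not known exactly. Their poses are not given: they have to be found in the camera images.
- dial_guard: Guarded index dial, fixed to the bench: green base 215 x 240 mm, clear guard 112 mm high at sides and rear, two posts 125 mm high and a yellow-framed gate in front, open on top. Tallest inside: a motor 50 mm behind the dial axis, top at z = 150 mm. Origin on the bench under the dial axis; x points from gate to rear, y along the gate to its hinge, z up. Within 0.3 rad of square to the robot.
- gate_station (a point): Fixed point at the gate, 50 mm in front (-x of dial_guard) of the dial axis, at the dial's upper face, 46 mm above the bench. The nest standing here is the one that the gate gives access to; it is empty at the start.
- dial (a joint): Angle of the aluminium dial (rad), 0 at the start, positive anticlockwise from above. 140 mm across; six nests (ring cups, 29 mm inside, 7 mm deep) at 50 mm radius. A spring roller on a hexagonal cam clicks it home every 60 degrees (1.047 rad): turning over to the next click takes about 0.3 N m, and past half way it runs home by itself when left free.
- dial_handle (a point): Centre of the dial's black wing handle, on the dial axis, 180 mm above the bench, clear above the guard: a bar 70 mm long, 13 mm thick, 26 mm high (z 166 to 192 mm) on a 20 mm spindle. Its length lies along this point's x; it turns with the dial. Pinch it across its thickness (this point's y) and twist about the vertical.
- brass_bush: Brass-coloured flanged bush, loose in a nest one click to the left or right of the gate station: flange 26 mm across and 6 mm high below, 20 mm across above, 22 mm high in all. Origin: centre of its underside.
- steel_bush: Grey steel bush of the same size, loose in the nest one click to the other side of the gate station. Origin: centre of its underside.
- gate_hinge (a point): Point on the gate's vertical hinge axis, at the gate's top, 104 mm above the bench. The bolt's keeper, a dark steel loop, is on the opposite post.
- gate (a joint): Opening angle of the gate (rad), 0 shut, at most 1.3. It opens away from the dial (free end to -x of dial_guard), clockwise from above about gate_hinge; free edge 178 mm from the hinge, so 0.5 rad is a gap of 90 mm. A spring shuts it: 0.3 N m at 0, 0.43 N m at 0.5 rad, about 4 N at the knob. Locked while the bolt is in the keeper.
- bolt_barrel: Steel barrel plate of the bolt on the gate's outer face, 132 mm long. It hangs on one screw at its hinge end (the origin: 30 mm from the hinge axis, 105 mm above the bench) and has swung down 0.055 rad, free end low. It can be raised 0.10 rad, to a stop, and drops when let go; raising it takes about 3 N at the knob. Its y points along the bolt towards the hinge.
- bolt (a joint): Draw of the bolt (m): 0 shot, 0.043 fully drawn (to +y of bolt_barrel); slides with about 1 N, stays put. Round bar, 16 mm, with a notch 11 mm long, 8 mm deep underneath, 12 mm from its end, in which the keeper's bent-up lip stands: pulled straight it stops within 3 mm. With the knob raised over 5 mm (8 is safe, stop at 11) it passes the lip; free of the keeper at 0.020, it may sag again.
- bolt_knob (a point): Centre of the bolt's black ball knob, 22 mm across, on an 8 mm stem standing up from the bolt, with free space round it. At the start about 134 mm above the bench (gate top: 104 mm), 22 mm outside the gate's middle plane, 140 mm from the gate hinge along the gate. Axes as bolt_barrel: y points the way it is drawn. It can be gripped along the gate or across it.
- brush: Wooden-handled swarf brush, 206 x 36 x 12 mm, loose on the bench near its front edge, before the guard. Not to be disturbed. Origin: centre of its underside.

How it is judged:
By the outcome, as a careful person would: the job done as asked, in the order asked, and still so for the second after the job is handed in, while the arm keeps its last pose, push and grip.
It also fails if it takes over 48 s, if anything falls off the work surface, if the arm or the gripper's body presses on something with over 40 N, if the wrist force passes 120 N, or if a joint passes its speed limit or range.

### The arm

A 6-joint arm with a two-finger parallel gripper is mounted at the origin on a cart in front of the work surface, level with it; the furniture and walls round the work are solid. World frame = base frame: x ahead of the robot, y to its left, z up, the work surface at z = 0. Lengths are in mm, angles in rad, forces in N, time in s.
With the tool pointing down it reaches from about 300 to 775 mm from the base axis. Payload 14.6 kg.
Tool frame: the origin (TCP) lies between the finger pads, 19 mm behind the fingertips; this is the grasp point; z points along the fingers, y is the line along which they close (so a half turn about z gives the same grasp; the last joint's range is limited). The gripper opens to 94 mm and grips with 3 to 60 N. Pads are 16 mm wide; open, the fingers measure 119 mm over their backs; the gripper's body (75 mm by 177 mm) begins 78 mm behind the grasp point.
Start: joints at [1.052, 0.3, 1.521, -0, 1.321, -0.067], TCP at [240.118, 494.806, 224.246] pointing down, gripper open.
Joint ranges: [-3.03, 3.03], [-0.79, 2.21], [0.23, 2.52], [-1.04, 4.18], [0, 3.07], [-2.55, 2.55]. Speed limits (rad/s): [2.22, 2.22, 2.57, 3.14, 3.14, 3.14].

### API

Orientations are given as a 3x3 rotation matrix whose columns are the frame's x, y, z axes.
In Python, from workcell import readout, vision, robot gives the robot as it stands.
- The arm moves only by the tool servo_tool, never from a script. Its argument "motion" is a list of rows, each an object with "gripper": the opening, from 0 (shut) to 1 (fully open); "slide": the shift along the tool's x, y, z in m, a list of three; "dr": the turn, a rotation vector about the tool's x, y, z in rad, a list of three. A call has 1 to 8 rows; each row is the pose to reach, as a shift and turn from the pose commanded when the call began, along the tool's axes at that moment; what a row does not reach only later rows make up. A row lasts 1/12 s, in which the tool goes at most 41.7 mm and 7.16 degrees, less where a joint would pass 70% of its speed; a pose out of reach is approached as far as the arm can. A call with a gripper value outside its range is refused whole. The fingers move at their own pace and stop on an object; "grip_force" is the grip in N (left out, the last holds). Time passes only in rows, so rows that repeat a pose let the fingers close. It gives the time, the measured TCP pose, the force, the opening and the grip force at its end, in the units of the state.
- readout.observe(): the state, without advancing time (a new reading comes with each control period).
- vision.snapshot(name): name is "side" or "top"; returns a dict with "frame" (400x640x3 uint8, red, green, blue), "fov_y" (degrees; the focal length in pixels is half the picture's height over the tangent of half this angle, whatever the lens; pixels are square), "cx", "cy" (the principal point, pixels), "R" (3x3) and "t" (3): a world point X has camera coordinates R X + t. Camera axes: x right, y down, z forward; pixel columns grow to the right and rows downward; lengths in mm; the calibration is good to about 2 mm. A picture is of the moment at which its call begins. There is no depth.
- robot.hand_in(): hands the job in; it is judged then, once.
The state is a dict: "time_s": time; "joint_pos": joint angles; "joint_velocities": joint speeds; "tau": joint torques, N m; "position": TCP position; "ee_rot": TCP orientation; "wrist_force": force on the tool from outside, world axes, zero at the start; "torque": the same for the moment, N m; "width": finger opening in mm; "gripper_force": force on a finger pad.
Only numpy, scipy, OpenCV 4.12 (cv2) and the standard library are available. Lean on these libraries where they do the work, as an engineer would, in place of code of your own. Each camera call takes 0.05 s, during which the arm holds its last target. There are 200 camera calls.

## Working session

There is one attempt and no reset: what is moved stays moved. The work goes in short steps, Python scripts to look and compute and a tool call to move; the robot and the scene stay as the last step left them, time stands still between calls to the robot, and variables do not carry over. Pictures are saved under pics/ and viewed, at most 10 in all, crops included, and the job is handed in when it is done.

Besides the shell and the picture viewer there is one more tool, called after "Call:" as name([rows], argument=value, ...), one row to a line, values as JSON. servo_tool: Moves the arm, as the interface text tells. Its arguments: {"type":"object","properties":{"motion":{"type":"array"},"grip_force":{"type":"number"}},"required":["motion"]}

```bash
mkdir -p pics; ls; python3 - <<'E'
from workcell import readout, vision, robot
import cv2,numpy as np
for n in("side","top"):
    s=vision.snapshot(n); cv2.imwrite(f"pics/{n}0.png",s["frame"][:,:,::-1])
    print(n,s["fov_y"],s["cx"],s["cy"],np.round(s["R"],3).tolist(),np.round(s["t"],1).tolist(), [k for k in s])
o=readout.observe(); print({k:np.round(v,3).tolist() for k,v in o.items()})
E
```

```text
pics
side 45.53703051996648 321.46286200609035 194.67124834006518 [[0.886, -0.465, 0.003], [-0.293, -0.563, -0.773], [0.361, 0.684, -0.634]] [-394.5, 328.1, 695.3] ['frame', 'fov_y', 'cx', 'cy', 'R', 't']
top 56.4438635788329 315.8815012802215 204.33362930672973 [[0.005, -1.0, -0.009], [-0.997, -0.004, -0.076], [0.076, 0.009, -0.997]] [123.0, 495.9, 923.3] ['frame', 'fov_y', 'cx', 'cy', 'R', 't']
{'time_s': 0.1, 'joint_pos': [1.052, 0.3, 1.522, -0.0, 1.321, -0.067], 'joint_velocities': [-0.001, -0.001, -0.001, -0.0, -0.0, -0.001], 'tau': [0.0, -53.265, -35.328, 0.071, 0.024, -0.0], 'position': [240.011, 494.625, 223.746], 'ee_rot': [[-0.9, 0.437, -0.001], [0.437, 0.9, -0.001], [0.0, -0.001, -1.0]], 'wrist_force': [-1.033, -0.978, -0.698], 'torque': [-0.022, 0.028, -0.022], 'gripper_force': 0.0, 'width': 93.665}
```

View pics/side0.png

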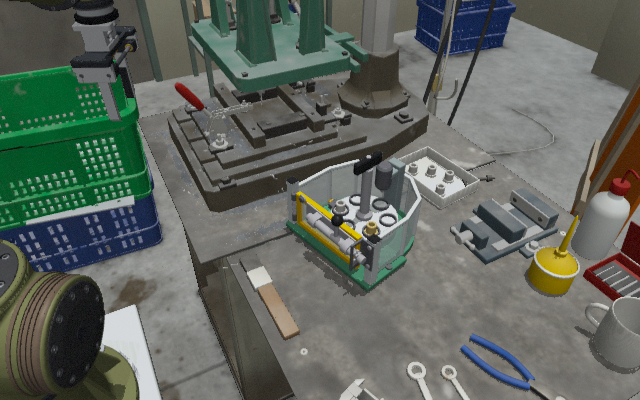

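View pics/top0.png

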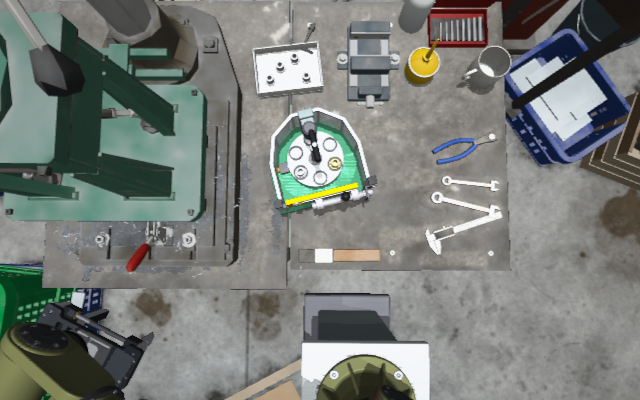

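The side view shows the guard at about (350,225), with the handle at (368,163), the knob at (339,205) and the brass bush at (371,229). In the top view the guard is at about (320,160), with the brass bush at (336,163). I'll enlarge both.

```bash
python3 - <<'E'
import cv2
a=cv2.imread("pics/side0.png")[145:285,280:430]; b=cv2.imread("pics/top0.png")[100:220,260:390]
cv2.imwrite("pics/side0c.png",cv2.resize(a,None,fx=4.2,fy=4.2,interpolation=cv2.INTER_CUBIC))
cv2.imwrite("pics/top0c.png",cv2.resize(b,None,fx=5,fy=5,interpolation=cv2.INTER_CUBIC))
E
```

```text
(no output)
```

View pics/side0c.png

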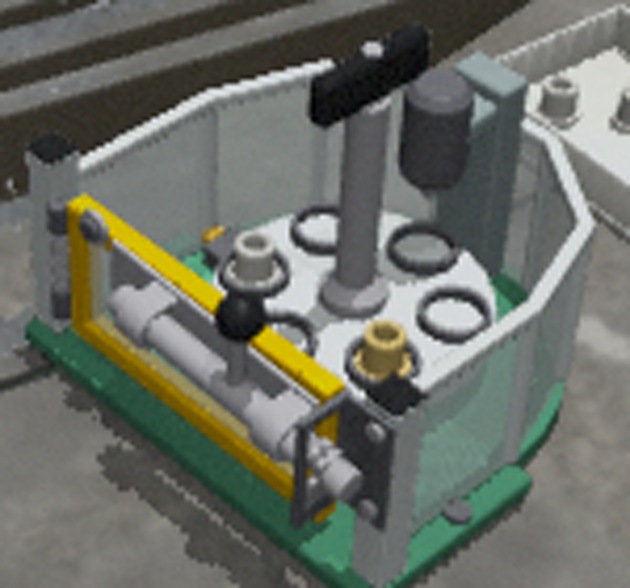

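View pics/top0c.png

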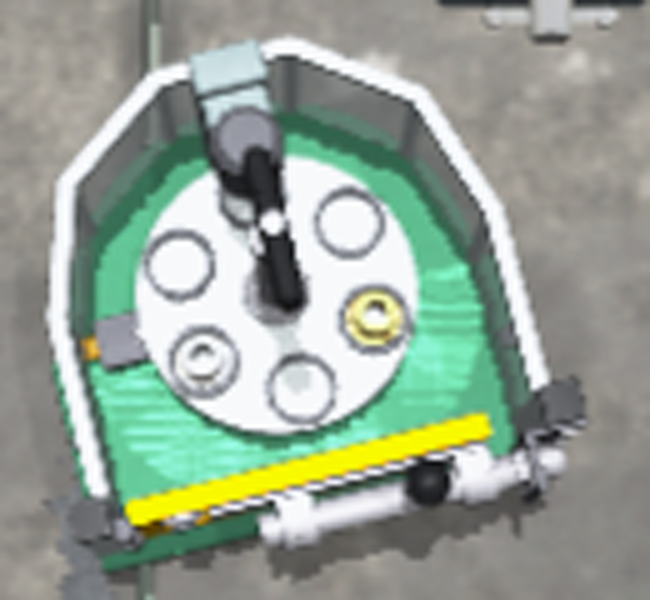

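The brass bush is in the nest right of the gate as seen from the robot, and the steel bush is to the left. The dial therefore has to turn clockwise seen from above. Crop positions to use:

| Feature | Side crop | Top crop |
|---|---|---|
| Handle screw | (373,48) | (272,222) |
| Knob | (240,316) | (430,482) |

Next I'll triangulate these.

```bash
cat > h.py <<'E'
from workcell import readout, vision, robot
import cv2,numpy as np
def cam(s):
    f=200/np.tan(np.radians(s["fov_y"])/2); K=np.array([[f,0,s["cx"]],[0,f,s["cy"]],[0,0,1]])
    return K@np.c_[np.array(s["R"]),np.array(s["t"])]
def proj(P,X): p=P@np.r_[X,1]; return p[:2]/p[2]
def tri(Ps,Pt,a,b):
    X=cv2.triangulatePoints(Ps,Pt,np.float64(a).reshape(2,1),np.float64(b).reshape(2,1))[:,0]; X=X[:3]/X[3]
    return X,np.abs(np.r_[proj(Ps,X)-a,proj(Pt,X)-b]).max()
def onz(P,uv,z):
    A=np.c_[P[:,0],P[:,1],-np.r_[uv,1]]; return np.linalg.solve(A,-(P[:,2]*z+P[:,3]))[:2]
E
python3 - <<'E'
from h import *
s,t=[vision.snapshot(n) for n in("side","top")]; Ps,Pt=cam(s),cam(t)
np.savez("cal.npz",Ps=Ps,Pt=Pt)
S=lambda u,v:np.array([(u+.5)/4.2-.5+280,(v+.5)/4.2-.5+145]); T=lambda u,v:np.array([(u+.5)/5-.5+260,(v+.5)/5-.5+100])
pts=dict(screw=((373,48),(272,222)),endN=((312,95),(290,300)),endF=((428,45),(262,160)),knob=((240,316),(430,482)),
 railL=((80,203),(128,513)),railR=((335,388),(490,427)),brass=((388,333),(375,316)),steel=((255,242),(204,361)),hpost=((52,148),(85,520)),rpost=((402,392),(558,405)))
for k,(a,b) in pts.items():
    X,e=tri(Ps,Pt,S(*a),T(*b)); print(k,X.round(1),e.round(2))
for k,z in(("screw",194),("knob",134),("railL",104),("railR",104),("endN",192),("endF",192),("brass",70),("steel",70)):
    a,b=pts[k]; print(k,onz(Ps,S(*a),z).round(1),onz(Pt,T(*b),z).round(1))
E
```

```text
screw [609.3 127.7 192.8] 0.37
endN [576.2 121.1 183. ] 0.58
endF [640.3 131.5 182. ] 1.12
knob [505.6  58.  133.7] 0.06
railL [495.4 195.   99.1] 0.62
railR [534.8  28.  104.8] 0.36
brass [595.   78.7  68.4] 1.01
steel [571.9 161.5  70.1] 0.78
hpost [490.  212.4 121.9] 0.53
rpost [545.1  -2.1 123.6] 1.52
screw [608.8 126.2] [608.2 128.1]
knob [505.5  57.8] [505.4  58.1]
railL [493.8 189.2] [493.5 195.1]
railR [535.8  28.5] [534.   28.3]
endN [568.7 110.8] [575.7 120.4]
endF [633.3 119.4] [635.1 132.4]
brass [595.6  76.9] [592.2  80. ]
steel [573.2 161.3] [570.  162.4]
```

The handle axis is at about (608.5,128), the knob at (505.5,58,134), and the guard yaw is about 0.245 rad. I'll refine the handle angle from its dark pixels and work out the moves.

```bash
cat >> h.py <<'E'
def go(tgt,yaw):  # slide (m) and dr_z so that TCP -> tgt and tool y -> world yaw
    o=readout.observe(); R=np.array(o["ee_rot"]); p=np.array(o["position"])
    y=np.arctan2(R[1,1],R[0,1]); d=(yaw-y+np.pi)%(2*np.pi)-np.pi
    print("t",round(o["time_s"],2),"slide",(R.T@(np.array(tgt)-p)/1000).round(4),"dyaw(world)",round(d,3),"-> dr_z",round(-d,3))
E
python3 - <<'E'
from h import *
c=np.load("cal.npz"); Pt=c["Pt"]; im=cv2.imread("pics/top0.png")
m=np.zeros(im.shape[:2],bool); m[131:163,308:322]=1
m&=im.max(2)<50; v,u=np.nonzero(m)
X=np.array([onz(Pt,np.array(q,float),185) for q in zip(u,v)]); l=cv2.fitLine(X.astype(np.float32),cv2.DIST_HUBER,0,.01,.01).ravel()
print(len(u),"bar angle",np.arctan(l[1]/l[0]),"centre",X.mean(0),X.min(0),X.max(0))
go([430,130,260],1.119)
E
```

```text
108 bar angle 0.23512073 centre [607.35793001 128.44563498] [574.07862625 117.52156919] [638.29796314 141.00166807]
t 0.2 slide [-0.3301 -0.2452 -0.0359] dyaw(world) -0.0 -> dr_z 0.0
```

Call:
servo_tool([
  {"gripper": 1, "slide": [-0.33, -0.245, -0.036], "dr": [0, 0, -0.687]},
  {"gripper": 1, "slide": [-0.33, -0.245, -0.036], "dr": [0, 0, -0.687]},
  {"gripper": 1, "slide": [-0.33, -0.245, -0.036], "dr": [0, 0, -0.687]},
  {"gripper": 1, "slide": [-0.33, -0.245, -0.036], "dr": [0, 0, -0.687]},
  {"gripper": 1, "slide": [-0.33, -0.245, -0.036], "dr": [0, 0, -0.687]},
  {"gripper": 1, "slide": [-0.33, -0.245, -0.036], "dr": [0, 0, -0.687]},
  {"gripper": 1, "slide": [-0.33, -0.245, -0.036], "dr": [0, 0, -0.687]},
  {"gripper": 1, "slide": [-0.33, -0.245, -0.036], "dr": [0, 0, -0.687]},
], grip_force=60)

```text
time_s: 0.87
position: [383.5, 219.3, 251.6]
ee_rot: [[-0.972, -0.235, 0.0], [-0.235, 0.972, 0.0], [-0.0, -0.0, -1.0]]
wrist_force: [0.5, 0.1, 0.1]
width: 94.0
gripper_force: 0.0
```

Call:
servo_tool([
  {"gripper": 1, "slide": [0, 0, 0], "dr": [0, 0, 0]},
  {"gripper": 1, "slide": [0, 0, 0], "dr": [0, 0, 0]},
])

```text
time_s: 1.03
position: [384.0, 219.6, 251.5]
ee_rot: [[-0.973, -0.229, 0.0], [-0.229, 0.973, 0.0], [-0.0, 0.0, -1.0]]
wrist_force: [-0.3, 0.9, 0.7]
width: 94.3
gripper_force: 0.0
```

```bash
python3 -c "
from h import *
print(readout.observe()['position'].__repr__()); go([430,130,260],1.806); go([608.5,128,240],1.806)"
```

```text
array([384.0086531 , 219.55943866, 251.53768018])
t 1.03 slide [-0.0242 -0.0977 -0.0085] dyaw(world) 0.004 -> dr_z -0.004
t 1.03 slide [-0.1975 -0.1406  0.0116] dyaw(world) 0.004 -> dr_z -0.004
```

Call:
servo_tool([
  {"gripper": 1, "slide": [-0.1975, -0.1405, 0.0115], "dr": [0, 0, 0]},
  {"gripper": 1, "slide": [-0.1975, -0.1405, 0.0115], "dr": [0, 0, 0]},
  {"gripper": 1, "slide": [-0.1975, -0.1405, 0.0115], "dr": [0, 0, 0]},
  {"gripper": 1, "slide": [-0.1975, -0.1405, 0.0115], "dr": [0, 0, 0]},
  {"gripper": 1, "slide": [-0.1975, -0.1405, 0.0115], "dr": [0, 0, 0]},
  {"gripper": 1, "slide": [-0.1975, -0.1405, 0.0115], "dr": [0, 0, 0]},
  {"gripper": 1, "slide": [-0.1975, -0.1405, 0.0115], "dr": [0, 0, 0]},
  {"gripper": 1, "slide": [-0.1975, -0.1405, 0.0115], "dr": [0, 0, 0]},
])

```text
time_s: 1.7
position: [608.3, 131.2, 238.1]
ee_rot: [[-0.972, -0.233, -0.003], [-0.233, 0.972, -0.0], [0.002, 0.0, -1.0]]
wrist_force: [-1.4, 0.5, -0.3]
width: 93.8
gripper_force: 0.0
```

```bash
python3 - <<'E'
from h import *
go([608.5,128,182],1.806)
im=vision.snapshot("side")["frame"][90:290,260:460,::-1]
cv2.imwrite("pics/s1.png",cv2.resize(im,None,fx=3,fy=3,interpolation=cv2.INTER_CUBIC))
E
```

```text
t 1.7 slide [ 0.0004 -0.0032  0.0561] dyaw(world) -0.0 -> dr_z 0.0
```

View pics/s1.png

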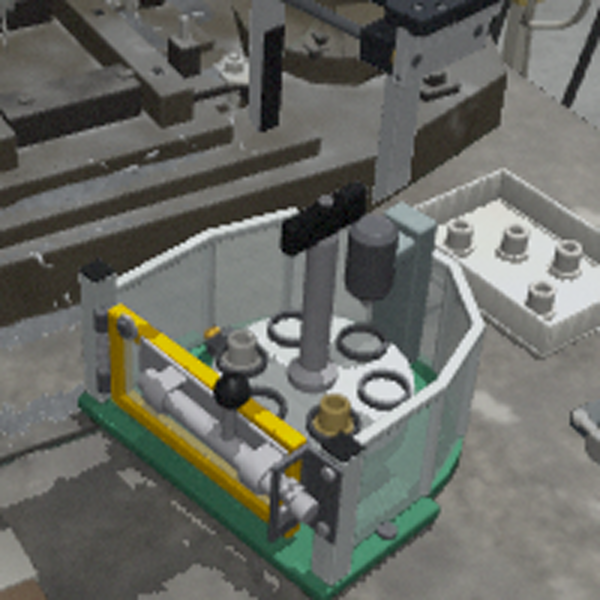

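The fingers straddle the handle, which is at crop (325,215), with finger tips at (270,130) and (395,185). Clear to descend and close.

Call:
servo_tool([
  {"gripper": 1, "slide": [0, -0.003, 0.028], "dr": [0, 0, 0]},
  {"gripper": 1, "slide": [0, -0.003, 0.056], "dr": [0, 0, 0]},
  {"gripper": 1, "slide": [0, -0.003, 0.056], "dr": [0, 0, 0]},
  {"gripper": 0, "slide": [0, -0.003, 0.056], "dr": [0, 0, 0]},
  {"gripper": 0, "slide": [0, -0.003, 0.056], "dr": [0, 0, 0]},
  {"gripper": 0, "slide": [0, -0.003, 0.056], "dr": [0, 0, 0]},
  {"gripper": 0, "slide": [0, -0.003, 0.056], "dr": [0, 0, 0]},
  {"gripper": 0, "slide": [0, -0.003, 0.056], "dr": [0, 0, 0]},
], grip_force=60)

```text
time_s: 2.42
position: [609.0, 127.7, 185.0]
ee_rot: [[-0.972, -0.233, 0.002], [-0.233, 0.972, 0.0], [-0.002, -0.0, -1.0]]
wrist_force: [0.8, -0.1, -0.5]
width: 64.4
gripper_force: 0.0
```

Call:
servo_tool([
  {"gripper": 0, "slide": [0, 0, 0], "dr": [0, 0, 0]},
  {"gripper": 0, "slide": [0, 0, 0], "dr": [0, 0, 0]},
  {"gripper": 0, "slide": [0, 0, 0], "dr": [0, 0, 0]},
  {"gripper": 0, "slide": [0, 0, 0], "dr": [0, 0, 0]},
])

```text
time_s: 2.75
position: [608.7, 127.5, 183.9]
ee_rot: [[-0.972, -0.233, -0.0], [-0.233, 0.972, -0.0], [0.0, 0.0, -1.0]]
wrist_force: [0.3, -1.2, 0.6]
width: 37.7
gripper_force: 0.0
```

Call:
servo_tool([
  {"gripper": 0, "slide": [0, 0, 0.001], "dr": [0, 0, 0]},
  {"gripper": 0, "slide": [0, 0, 0.001], "dr": [0, 0, 0]},
  {"gripper": 0, "slide": [0, 0, 0.001], "dr": [0, 0, 0]},
  {"gripper": 0, "slide": [0, 0, 0.001], "dr": [0, 0, 0]},
  {"gripper": 0, "slide": [0, 0, 0.001], "dr": [0, 0, 0]},
  {"gripper": 0, "slide": [0, 0, 0.001], "dr": [0, 0, 0]},
  {"gripper": 0, "slide": [0, 0, 0.001], "dr": [0, 0, 0]},
  {"gripper": 0, "slide": [0, 0, 0.001], "dr": [0, 0, 0]},
])

```text
time_s: 3.42
position: [608.7, 127.3, 182.7]
ee_rot: [[-0.972, -0.233, -0.0], [-0.233, 0.972, -0.0], [0.0, -0.0, -1.0]]
wrist_force: [1.9, -2.2, -1.0]
width: 15.1
gripper_force: 60.0
```

Call:
servo_tool([
  {"gripper": 0, "slide": [0, 0, 0], "dr": [0, 0, 0.05]},
  {"gripper": 0, "slide": [0, 0, 0], "dr": [0, 0, 0.1]},
  {"gripper": 0, "slide": [0, 0, 0], "dr": [0, 0, 0.16]},
  {"gripper": 0, "slide": [0, 0, 0], "dr": [0, 0, 0.22]},
  {"gripper": 0, "slide": [0, 0, 0], "dr": [0, 0, 0.28]},
  {"gripper": 0, "slide": [0, 0, 0], "dr": [0, 0, 0.34]},
  {"gripper": 0, "slide": [0, 0, 0], "dr": [0, 0, 0.4]},
  {"gripper": 0, "slide": [0, 0, 0], "dr": [0, 0, 0.46]},
])

```text
time_s: 4.08
position: [608.7, 127.5, 182.7]
ee_rot: [[-0.974, 0.225, -0.0], [0.225, 0.974, -0.0], [0.0, -0.0, -1.0]]
wrist_force: [1.6, -2.3, -1.8]
width: 15.1
gripper_force: 60.0
```

```bash
python3 - <<'E'
from h import *
o=readout.observe(); print(o["torque"],o["wrist_force"],o["width"]); go([608.5,127.5,182],1.806-1.047)
im=vision.snapshot("side")["frame"][130:280,280:430,::-1]
cv2.imwrite("pics/s2.png",cv2.resize(im,None,fx=4,fy=4,interpolation=cv2.INTER_CUBIC))
E
```

```text
[-0.20730888 -0.19054907  0.58527321] [ 1.6272177  -2.3199671  -1.79864503] 15.134336616845449
t 4.08 slide [ 0.0002 -0.0001  0.0007] dyaw(world) -0.585 -> dr_z 0.585
```

View pics/s2.png

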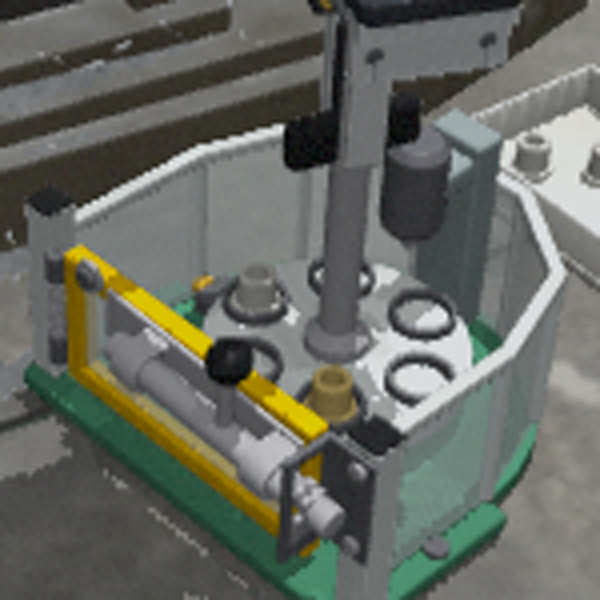

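The dial is turning clockwise: brass has moved from (372,227) to (363,226), towards the gate. I'll keep turning.

Call:
servo_tool([
  {"gripper": 0, "slide": [0, 0, 0], "dr": [0, 0, 0.06]},
  {"gripper": 0, "slide": [0, 0, 0], "dr": [0, 0, 0.12]},
  {"gripper": 0, "slide": [0, 0, 0], "dr": [0, 0, 0.18]},
  {"gripper": 0, "slide": [0, 0, 0], "dr": [0, 0, 0.24]},
  {"gripper": 0, "slide": [0, 0, 0], "dr": [0, 0, 0.3]},
  {"gripper": 0, "slide": [0, 0, 0], "dr": [0, 0, 0.36]},
  {"gripper": 0, "slide": [0, 0, 0], "dr": [0, 0, 0.42]},
  {"gripper": 0, "slide": [0, 0, 0], "dr": [0, 0, 0.48]},
])

```text
time_s: 4.8
position: [608.8, 127.7, 182.7]
ee_rot: [[-0.761, 0.649, 0.0], [0.649, 0.761, 0.0], [0.0, 0.0, -1.0]]
wrist_force: [2.0, 0.1, -3.2]
width: 15.3
gripper_force: 60.0
```

Call:
servo_tool([
  {"gripper": 0, "slide": [0, 0, 0], "dr": [0, 0, 0.04]},
  {"gripper": 0, "slide": [0, 0, 0], "dr": [0, 0, 0.07]},
  {"gripper": 0, "slide": [0, 0, 0], "dr": [0, 0, 0.1]},
  {"gripper": 0, "slide": [0, 0, 0], "dr": [0, 0, 0.1]},
])

```text
time_s: 5.13
position: [608.8, 127.7, 182.7]
ee_rot: [[-0.693, 0.721, 0.0], [0.721, 0.693, 0.0], [0.0, 0.0, -1.0]]
wrist_force: [2.5, 0.7, -4.2]
width: 15.4
gripper_force: 60.0
```

```bash
python3 - <<'E'
from h import *
o=readout.observe(); print(o["torque"],o["wrist_force"],o["width"]); go([608.5,127.5,182],1.806-1.047)
f=vision.snapshot("side")["frame"]; cv2.imwrite("pics/s3full.png",f[:,:,::-1]); f=f.astype(int)
m=(f[:,:,0]>f[:,:,2]*1.5)&(f[:,:,0]>90); m[:205]=0; m[250:]=0; m[:,:335]=0; m[:,385:]=0
n,l,st,c=cv2.connectedComponentsWithStats(m.astype(np.uint8))
for i in range(1,n):
  if st[i,4]>8: print(c[i].round(1),st[i])
c0=np.load("cal.npz"); a=0.245
for yaw in(0,-.5,-.8,-1.047): # expected brass mid-height pixel vs dial turn
  th=a+np.pi+1.047+yaw; print(yaw,proj(c0["Ps"],[608.5+50*np.cos(th),127.8+50*np.sin(th),62]).round(1))
E
```

```text
[ 0.1415345  -0.5178881   0.05995492] [ 2.45005838  0.72864919 -4.16702792] 15.435330773162677
t 5.13 slide [ 0.0001 -0.0004  0.0007] dyaw(world) -0.007 -> dr_z 0.007
[349.9 228.3] [339 217  23  25 245]
[357.5 246.8] [355 244   5   6  20]
0 [370.6 226.2]
-0.5 [357.8 225.8]
-0.8 [350.7 223.5]
-1.047 [345.8 220.7]
```

```bash
python3 - <<'E'
import cv2
im=cv2.imread("pics/s3full.png")[130:280,280:430]
cv2.imwrite("pics/s3.png",cv2.resize(im,None,fx=4,fy=4,interpolation=cv2.INTER_CUBIC))
E
```

```text
(no output)
```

View pics/s3.png

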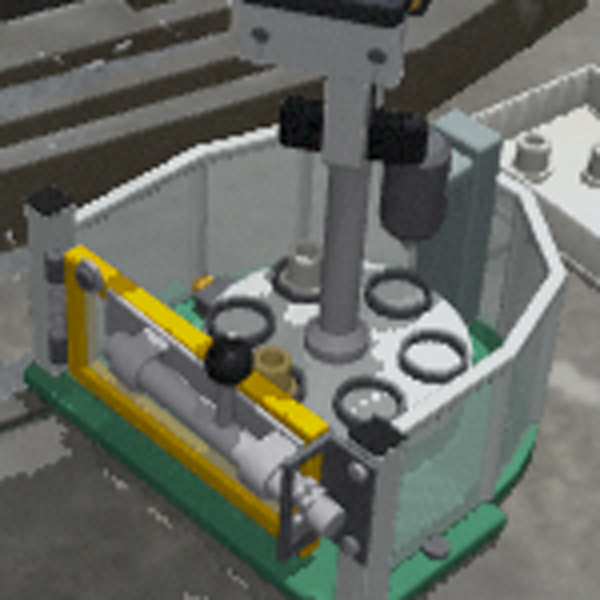

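Brass is at crop (272,365), full image (348,221), so it is nearly home and well past half way; steel is following and still seated. I'll turn a touch more and then release, letting it click.

Call:
servo_tool([
  {"gripper": 0, "slide": [0, 0, 0], "dr": [0, 0, 0.05]},
  {"gripper": 0, "slide": [0, 0, 0], "dr": [0, 0, 0.09]},
  {"gripper": 0, "slide": [0, 0, 0], "dr": [0, 0, 0.09]},
  {"gripper": 0.5, "slide": [0, 0, 0], "dr": [0, 0, 0.09]},
  {"gripper": 0.5, "slide": [0, 0, 0], "dr": [0, 0, 0.09]},
  {"gripper": 0.5, "slide": [0, 0, 0], "dr": [0, 0, 0.09]},
  {"gripper": 0.5, "slide": [0, 0, 0], "dr": [0, 0, 0.09]},
  {"gripper": 0.5, "slide": [0, 0, 0], "dr": [0, 0, 0.09]},
])

```text
time_s: 5.85
position: [608.7, 127.4, 183.0]
ee_rot: [[-0.626, 0.78, 0.0], [0.78, 0.626, -0.0], [-0.0, 0.0, -1.0]]
wrist_force: [-0.5, 0.0, -0.5]
width: 44.9
gripper_force: 0.0
```

Call:
servo_tool([
  {"gripper": 0.5, "slide": [0, 0, -0.03], "dr": [0, 0, 0]},
  {"gripper": 0.5, "slide": [0, 0, -0.06], "dr": [0, 0, 0]},
  {"gripper": 0.5, "slide": [0, 0, -0.06], "dr": [0, 0, 0]},
  {"gripper": 0.5, "slide": [0, 0, -0.06], "dr": [0, 0, 0]},
])

```text
time_s: 6.18
position: [609.2, 127.5, 244.6]
ee_rot: [[-0.626, 0.78, 0.003], [0.78, 0.626, 0.0], [-0.002, 0.003, -1.0]]
wrist_force: [-0.3, -0.3, -0.6]
width: 46.5
gripper_force: 0.0
```

```bash
python3 - <<'E'
from h import *
o=readout.observe(); print(o["torque"],o["wrist_force"],o["width"],o["position"]); go([505.5,58,200],0.245)
f=vision.snapshot("side")["frame"]; g=f.astype(int)
im=f[130:280,280:430,::-1]; cv2.imwrite("pics/s4.png",cv2.resize(im,None,fx=4,fy=4,interpolation=cv2.INTER_CUBIC))
E
```

```text
[-0.07934781 -0.00490439  0.01500912] [-0.3413113  -0.30249774 -0.56729007] 46.54228800741099 [609.21697269 127.53123725 244.56440539]
t 6.18 slide [ 0.0108 -0.1245  0.0442] dyaw(world) -0.431 -> dr_z 0.431
```

View pics/s4.png

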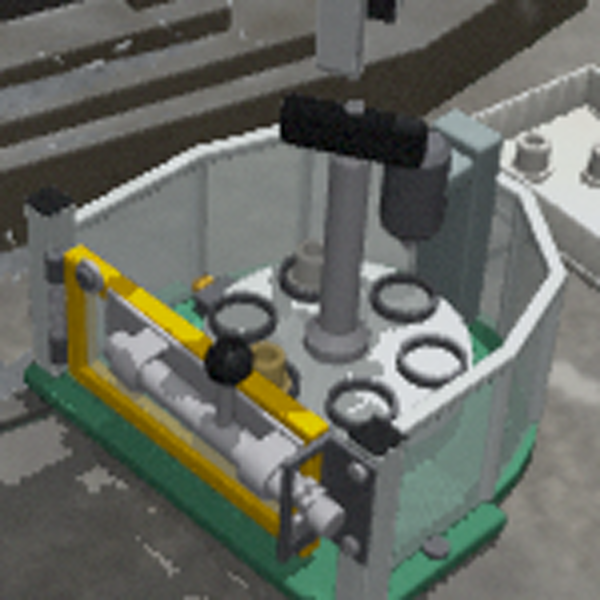

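Brass is at crop (265,360), full image (346,220), which matches the expected click position at the gate, and both bushes are seated. Next is the knob.

Call:
servo_tool([
  {"gripper": 0.5, "slide": [0.0108, -0.1245, 0], "dr": [0, 0, 0.431]},
  {"gripper": 0.5, "slide": [0.0108, -0.1245, 0], "dr": [0, 0, 0.431]},
  {"gripper": 0.5, "slide": [0.0108, -0.1245, 0.01], "dr": [0, 0, 0.431]},
  {"gripper": 0.5, "slide": [0.0108, -0.1245, 0.044], "dr": [0, 0, 0.431]},
  {"gripper": 0.5, "slide": [0.0108, -0.1245, 0.044], "dr": [0, 0, 0.431]},
  {"gripper": 0.5, "slide": [0.0108, -0.1245, 0.044], "dr": [0, 0, 0.431]},
])

```text
time_s: 6.73
position: [504.3, 58.0, 197.9]
ee_rot: [[-0.245, 0.97, -0.003], [0.97, 0.245, -0.0], [0.001, -0.003, -1.0]]
wrist_force: [0.6, -0.0, 0.1]
width: 47.1
gripper_force: 0.0
```

```bash
python3 - <<'E'
from h import *
go([505.5,58,134],0.245)
c=np.load("cal.npz")
for n,k,z in(("side","Ps",133.7),("top","Pt",133.7)):
  f=vision.snapshot(n)["frame"]; p=proj(c[k],[505.5,58,133.7]); u,v=p.round().astype(int)
  w=f[v-6:v+7,u-6:u+7].max(2); print(n,p.round(1)); 
  q=np.argwhere(w<50); print(len(q),(q.mean(0)[::-1]+[u-6,v-6]).round(1) if len(q) else "")
E
```

```text
t 6.73 slide [-0.0004  0.0013  0.0639] dyaw(world) -0.002 -> dr_z 0.002
side [336.7 219.9]
116 [336.7 219.9]
top [345.6 196. ]
21 [348.8 201. ]
```

Call:
servo_tool([
  {"gripper": 0.5, "slide": [0, 0.001, 0.025], "dr": [0, 0, 0]},
  {"gripper": 0.5, "slide": [0, 0.001, 0.05], "dr": [0, 0, 0]},
  {"gripper": 0.5, "slide": [0, 0.001, 0.064], "dr": [0, 0, 0]},
  {"gripper": 0.5, "slide": [0, 0.001, 0.064], "dr": [0, 0, 0]},
  {"gripper": 0.5, "slide": [0, 0.001, 0.064], "dr": [0, 0, 0]},
  {"gripper": 0.1, "slide": [0, 0.001, 0.064], "dr": [0, 0, 0]},
  {"gripper": 0.1, "slide": [0, 0.001, 0.064], "dr": [0, 0, 0]},
  {"gripper": 0.1, "slide": [0, 0.001, 0.064], "dr": [0, 0, 0]},
], grip_force=40)

```text
time_s: 7.5
position: [506.4, 58.4, 136.0]
ee_rot: [[-0.243, 0.97, 0.002], [0.97, 0.243, 0.0], [-0.0, 0.002, -1.0]]
wrist_force: [-0.4, 0.2, -0.6]
width: 30.5
gripper_force: 0.0
```

Call:
servo_tool([
  {"gripper": 0, "slide": [0, 0, 0], "dr": [0, 0, 0]},
  {"gripper": 0, "slide": [0, 0, 0], "dr": [0, 0, 0]},
  {"gripper": 0, "slide": [0, 0, 0], "dr": [0, 0, 0]},
  {"gripper": 0, "slide": [0, 0, 0], "dr": [0, 0, 0]},
])

```text
time_s: 7.83
position: [506.2, 58.3, 135.4]
ee_rot: [[-0.243, 0.97, 0.001], [0.97, 0.243, 0.0], [-0.0, 0.001, -1.0]]
wrist_force: [1.0, 0.3, 4.6]
width: 20.1
gripper_force: 40.0
```

Call:
servo_tool([
  {"gripper": 0, "slide": [0, 0, -0.003], "dr": [0, 0, 0]},
  {"gripper": 0, "slide": [0, 0, -0.006], "dr": [0, 0, 0]},
  {"gripper": 0, "slide": [0, 0, -0.0085], "dr": [0, 0, 0]},
  {"gripper": 0, "slide": [0, 0, -0.0085], "dr": [0, 0, 0]},
  {"gripper": 0, "slide": [0, 0, -0.0085], "dr": [0, 0, 0]},
  {"gripper": 0, "slide": [0, 0, -0.0085], "dr": [0, 0, 0]},
])

```text
time_s: 8.33
position: [505.3, 59.3, 142.8]
ee_rot: [[-0.243, 0.97, -0.002], [0.97, 0.243, 0.002], [0.002, -0.001, -1.0]]
wrist_force: [1.4, 10.3, -7.9]
width: 20.1
gripper_force: 40.0
```

```bash
python3 - <<'E'
from h import *
o=readout.observe(); print(o["position"],o["torque"],o["wrist_force"],o["width"])
f=vision.snapshot("side")["frame"]; im=f[150:270,280:400,::-1]; cv2.imwrite("pics/s5.png",cv2.resize(im,None,fx=4.5,fy=4.5,interpolation=cv2.INTER_CUBIC))
E
```

```text
[505.31468974  59.31724645 142.78135936] [ 1.72915569 -0.37456312 -0.09328046] [ 1.37551018 10.28160929 -7.88615504] 20.14014486036327
```

View pics/s5.png

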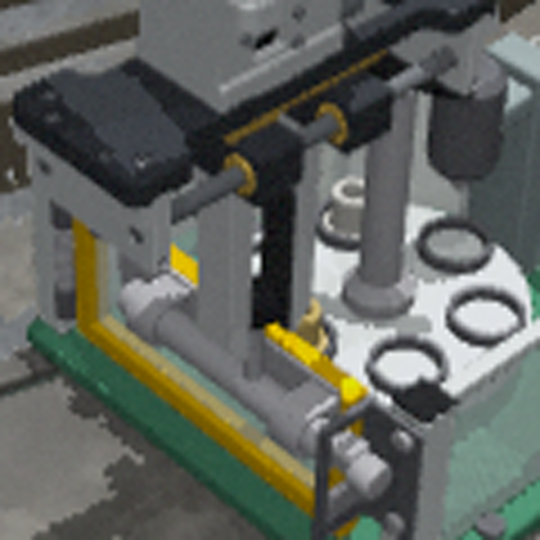

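The barrel has lifted: the bolt end rose from (362,259) to (362,255.5), and both bushes are seated. The drag force along the draw direction is expected, because tilting shifts the knob towards the hinge. Now I'll draw along tool +x.

Call:
servo_tool([
  {"gripper": 0, "slide": [0.002, 0, 0], "dr": [0, 0, 0]},
  {"gripper": 0, "slide": [0.003, 0, -0.001], "dr": [0, 0, 0]},
  {"gripper": 0, "slide": [0.005, 0, -0.001], "dr": [0, 0, 0]},
  {"gripper": 0, "slide": [0.007, 0, -0.001], "dr": [0, 0, 0]},
  {"gripper": 0, "slide": [0.009, 0, -0.001], "dr": [0, 0, 0]},
  {"gripper": 0, "slide": [0.01, 0, -0.001], "dr": [0, 0, 0]},
  {"gripper": 0, "slide": [0.01, 0, -0.001], "dr": [0, 0, 0]},
])

```text
time_s: 8.97
position: [503.3, 68.2, 144.3]
ee_rot: [[-0.243, 0.97, -0.0], [0.97, 0.243, 0.0], [0.0, -0.0, -1.0]]
wrist_force: [2.3, 1.3, -4.2]
width: 20.5
gripper_force: 40.0
```

It passed the lip with little force. Continuing the draw.

Call:
servo_tool([
  {"gripper": 0, "slide": [0.004, 0, 0], "dr": [0, 0, 0]},
  {"gripper": 0, "slide": [0.009, 0, 0], "dr": [0, 0, 0]},
  {"gripper": 0, "slide": [0.014, 0, 0.001], "dr": [0, 0, 0]},
  {"gripper": 0, "slide": [0.018, 0, 0.001], "dr": [0, 0, 0]},
  {"gripper": 0, "slide": [0.022, 0, 0.001], "dr": [0, 0, 0]},
  {"gripper": 0, "slide": [0.026, 0, 0.002], "dr": [0, 0, 0]},
  {"gripper": 0, "slide": [0.03, 0, 0.002], "dr": [0, 0, 0]},
  {"gripper": 0, "slide": [0.03, 0, 0.002], "dr": [0, 0, 0]},
])

```text
time_s: 9.63
position: [495.9, 97.8, 142.3]
ee_rot: [[-0.243, 0.97, -0.0], [0.97, 0.243, 0.0], [0.0, -0.0, -1.0]]
wrist_force: [3.6, 2.2, -5.9]
width: 20.0
gripper_force: 40.0
```

Call:
servo_tool([
  {"gripper": 0, "slide": [0.002, 0, 0.001], "dr": [0, 0, 0]},
  {"gripper": 0, "slide": [0.004, 0, 0.001], "dr": [0, 0, 0]},
  {"gripper": 0, "slide": [0.004, 0, 0.001], "dr": [0, 0, 0]},
])

```text
time_s: 9.88
position: [495.2, 100.9, 141.4]
ee_rot: [[-0.243, 0.97, 0.0], [0.97, 0.243, -0.001], [-0.001, 0.0, -1.0]]
wrist_force: [3.3, -1.6, -3.8]
width: 20.2
gripper_force: 40.0
```

Call:
servo_tool([
  {"gripper": 0, "slide": [0.0017, -0.0066, 0.001], "dr": [0, 0, 0.07]},
  {"gripper": 0, "slide": [0.0039, -0.0132, 0.002], "dr": [0, 0, 0.14]},
  {"gripper": 0, "slide": [0.0066, -0.0195, 0.002], "dr": [0, 0, 0.21]},
  {"gripper": 0, "slide": [0.0097, -0.0256, 0.002], "dr": [0, 0, 0.28]},
  {"gripper": 0, "slide": [0.0132, -0.0315, 0.002], "dr": [0, 0, 0.35]},
  {"gripper": 0, "slide": [0.0171, -0.0372, 0.002], "dr": [0, 0, 0.42]},
  {"gripper": 0, "slide": [0.0208, -0.0418, 0.002], "dr": [0, 0, 0.48]},
  {"gripper": 0, "slide": [0.0234, -0.0448, 0.002], "dr": [0, 0, 0.52]},
], grip_force=45)

```text
time_s: 10.55
position: [445.4, 111.8, 139.6]
ee_rot: [[0.275, 0.961, -0.001], [0.961, -0.275, -0.002], [-0.002, -0.0, -1.0]]
wrist_force: [-1.2, -10.6, 1.1]
width: 19.8
gripper_force: 45.0
```

Call:
servo_tool([
  {"gripper": 0, "slide": [0, 0, 0], "dr": [0, 0, 0]},
  {"gripper": 0, "slide": [0, 0, 0], "dr": [0, 0, 0]},
  {"gripper": 0, "slide": [0, 0, 0], "dr": [0, 0, 0]},
])

```text
time_s: 10.8
position: [445.7, 111.7, 139.5]
ee_rot: [[0.272, 0.962, -0.001], [0.962, -0.272, -0.002], [-0.002, -0.0, -1.0]]
wrist_force: [-1.1, -10.0, 1.0]
width: 20.1
gripper_force: 45.0
```

```bash
python3 - <<'E'
from h import *
o=readout.observe(); print(o["position"],o["torque"],o["wrist_force"],o["width"])
go([492.8,199.1,140],-.275)
A=vision.snapshot("side")["frame"][140:290,280:430,::-1]; B=vision.snapshot("top")["frame"][100:280,250:400,::-1]
A=cv2.resize(A,(400,400),interpolation=cv2.INTER_CUBIC);B=cv2.resize(B,(400,480),interpolation=cv2.INTER_CUBIC)[:400]
cv2.imwrite("pics/s6.png",np.hstack([A,B]))
E
```

```text
[445.65366426 111.70239017 139.53269021] [-2.04083085  0.36446677  0.03951416] [-1.06592341 -9.98367305  0.95375686] 20.136436481342546
t 10.8 slide [ 0.0969  0.0216 -0.0007] dyaw(world) 0.0 -> dr_z -0.0
```

View pics/s6.png

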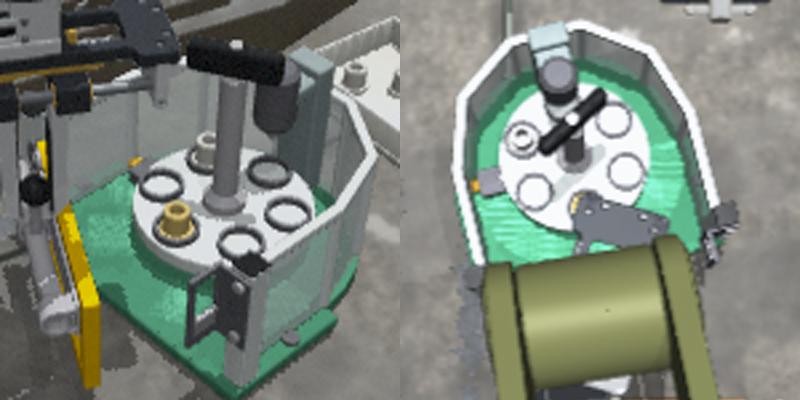

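The gate is open with the bolt clear of the keeper. Brass (175,222) is at the gate nest and steel (208,150) is seated. I'll relieve the end-stop push by a millimetre, check the gate angle and then hand in.

Call:
servo_tool([
  {"gripper": 0, "slide": [-0.001, 0, 0], "dr": [0, 0, 0]},
  {"gripper": 0, "slide": [-0.001, 0, 0], "dr": [0, 0, 0]},
  {"gripper": 0, "slide": [-0.001, 0, 0], "dr": [0, 0, 0]},
  {"gripper": 0, "slide": [-0.001, 0, 0], "dr": [0, 0, 0]},
  {"gripper": 0, "slide": [-0.001, 0, 0], "dr": [0, 0, 0]},
  {"gripper": 0, "slide": [-0.001, 0, 0], "dr": [0, 0, 0]},
])

```text
time_s: 11.4
position: [445.8, 111.4, 139.4]
ee_rot: [[0.272, 0.962, -0.0], [0.962, -0.272, -0.001], [-0.001, 0.0, -1.0]]
wrist_force: [1.6, -6.8, -0.8]
width: 20.0
gripper_force: 45.0
```

```bash
python3 - <<'E'
from h import *
c=np.load("cal.npz"); o=readout.observe(); print(o["time_s"],o["position"],o["wrist_force"],o["width"],o["gripper_force"])
X=onz(c["Ps"],np.array([280+92*.375,140+282*.375]),104); d=X-[492.8,199.1]; print(X,np.linalg.norm(d),"gate angle",-(np.arctan2(d[1],d[0])-(.245-np.pi/2)))
E
```

```text
11.4 [445.75088165 111.44266251 139.43964735] [ 1.62441366 -6.80426074 -0.83560317] 20.037477593108473 44.99946177005768
[455.63953368  45.94109115] 157.60251146094848 gate angle 0.48302729671097655
```

```bash
python3 -c "
from workcell import robot
print(robot.hand_in())"
```

```text
the job is handed in; nothing more can be done
None
```

I turned the dial one click clockwise, which brought the brass bush to the gate, then drew the bolt about 41 mm and handed in at about 11.4 s, still gripping the knob with the gate held open about 0.5 rad (roughly 85–90 mm); both bushes looked seated in the last picture, and no move went near the brush.

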